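# Put the markers on their pen rests by length

## Task

Put the three grey, black-capped markers away: lay each one along the wooden pen rest made for its length (short on short, medium on medium, long on long), down in both V-notches between the end stops. Leave the glue stick standing and the battery lying where they are.

Things in the scene. Friction and masses are not known exactly. Their poses are not given: they have to be found in the camera images.
- marker_short: the short marker: a plain round marker pen, grey barrel with a black cap on one end, 75 mm long, 18 mm in diameter, lying on the desk. Origin at its middle, on its axis; its own y axis runs along the pen. It is smooth and round and rolls if nudged
- marker_medium: the medium marker: a plain round marker pen, grey barrel with a black cap on one end, 105 mm long, 18 mm in diameter, lying on the desk. Origin at its middle, on its axis; its own y axis runs along the pen. It is smooth and round and rolls if nudged
- marker_long: the long marker: a plain round marker pen, grey barrel with a black cap on one end, 135 mm long, 18 mm in diameter, lying on the desk. Origin at its middle, on its axis; its own y axis runs along the pen. It is smooth and round and rolls if nudged
- rest_short_seat (a point): the short pen rest (brown wood, fixed), for the 75 mm marker: base 44 x 97 x 5 mm, two 90 degree V saddles 10 mm thick, 27 mm either side of the middle (tops 33 mm high, mouths 27 mm wide), finger room between; end stops 34 mm high, 91 mm apart inside. Point: 32 mm above the desk over the rest's middle, where the seated marker's middle belongs; y along the rest and the marker, z up
- rest_medium_seat (a point): the medium pen rest (brown wood, fixed), for the 105 mm marker: base 44 x 127 x 5 mm, two 90 degree V saddles 10 mm thick, 40 mm either side of the middle (tops 33 mm high, mouths 27 mm wide), finger room between; end stops 34 mm high, 121 mm apart inside. Point: 32 mm above the desk over the rest's middle, where the seated marker's middle belongs; y along the rest and the marker, z up
- rest_long_seat (a point): the long pen rest (brown wood, fixed), for the 135 mm marker: base 44 x 157 x 5 mm, two 90 degree V saddles 10 mm thick, 52 mm either side of the middle (tops 33 mm high, mouths 27 mm wide), finger room between; end stops 34 mm high, 151 mm apart inside. Point: 32 mm above the desk over the rest's middle, where the seated marker's middle belongs; y along the rest and the marker, z up
- glue_stick: a glue stick, 25 mm in diameter and 82 mm tall, standing upright on the desk among the pens and rests, red cap; not to be disturbed. Origin at the centre of its foot
- battery: a small battery cell lying on the desk, 50 mm long and 14 mm thick; not a marker, not to be disturbed. Origin at the centre of its underside, its y axis runs along it

How it is judged:
At the end, for the whole second after the job is handed in: Each marker lies at rest and released in the V-notches of the rest of its own length: its middle within 11 mm of the seat point in plan (5 mm across the rest) and 4 mm in height, its axis within 0.1 rad of the rest's (horizontal distance between marker_short and rest_short_seat below 0.011 m and z of marker_short in the frame of rest_short_seat between -0.004 and 0.004 m and x of marker_short in the frame of rest_short_seat between -0.005 and 0.005 m and angle between the y axis of marker_short and the y axis of rest_short_seat, either way round below 0.1 rad and linear speed of each of marker_short, marker_medium, marker_long below 0.02 m/s and contact force between each of marker_short, marker_medium, marker_long and the fingers below 0.1 N and horizontal distance between marker_medium and rest_medium_seat below 0.011 m and z of marker_medium in the frame of rest_medium_seat between -0.004 and 0.004 m and x of marker_medium in the frame of rest_medium_seat between -0.005 and 0.005 m and angle between the y axis of marker_medium and the y axis of rest_medium_seat, either way round below 0.1 rad and horizontal distance between marker_long and rest_long_seat below 0.011 m and z of marker_long in the frame of rest_long_seat between -0.004 and 0.004 m and x of marker_long in the frame of rest_long_seat between -0.005 and 0.005 m and angle between the y axis of marker_long and the y axis of rest_long_seat, either way round below 0.1 rad); the robot touches nothing.
It fails at once if the glue stick is pushed away or knocked over (distance of glue_stick from where it was at the start of the episode above 0.025 m or angle between glue_stick's own z axis and vertical above 0.5 rad).
It fails at once if the battery is moved (distance of battery from where it was at the start of the episode above 0.025 m).
It also fails if it takes over 83 s, if anything falls off the work surface, if the arm or the gripper's body presses on something with over 40 N, if the wrist force passes 120 N, or if a joint passes its speed limit or range.

## Robot

A 7-joint arm with a two-finger parallel gripper is mounted at the origin on the work surface; the furniture and walls round the work are solid. World frame = base frame: x ahead of the robot, y to its left, z up, the work surface at z = 0. Lengths are in m, angles in rad, forces in N, time in s.
With the tool pointing down it reaches from about 0.35 to 0.9 m from the base axis. Payload 19.9 kg.
Tool frame: the origin (TCP) lies midway between the tips of the shut fingers; the grasp point (between the pads) lies 19 mm behind it; z points along the fingers, y is the line along which they close (so a half turn about z gives the same grasp; the last joint's range is limited). The gripper opens to 94 mm and grips with 3 to 60 N. Pads are 16 mm wide; open, the fingers measure 119 mm over their backs; the gripper's body (75 mm by 177 mm) begins 78 mm behind the grasp point.
Start: joints at [-1.341, 0.417, -0.01, 1.614, 0.005, 1.111, -0.053], TCP at [0.167, 0.602, 0.205] pointing down, gripper open.
Joint ranges: [-2.81, 2.81], [-0.39, 2.02], [-1.27, 1.25], [0.06, 2.57], [-1.19, 4.33], [0.19, 2], [-2.82, 2.82]. Speed limits (rad/s): [1.89, 1.89, 2.39, 2.39, 3.01, 3.01, 3.01].

## Interface

Orientations are given as a 3x3 rotation matrix whose columns are the frame's x, y, z axes.
In Python, from rig import arm gives the robot as it stands. Calls block until the motion is done:
- arm.move_to(position, orientation): joint-space move of the TCP to a pose.
- arm.move_straight(position, frame=None, v=0.15): straight line of the TCP; frame=None keeps the orientation; v is the mean speed in m/s.
- arm.move_joints(angles): joint-space move.
- arm.gripper_to(opening): opening from 0.0 (shut) to 1.0 (fully open); the grip force is fixed at half the most; returns when the fingers have stopped.
- arm.hold(seconds).
- arm.ik(position, orientation): joint angles nearest the present ones, or None.
- arm.grab_frame(name): name is "scene" or "top" or "wrist"; returns a dict with "color" (420x560x3 uint8, red, green, blue), "mtx" (3x3 intrinsics, pixels), "extrinsics" (4x4, takes a point from camera to world coordinates); the wrist camera has in their place "hand_eye" (4x4, takes a point from camera to tool coordinates, whose origin is the TCP and whose axes are the flange's). Camera axes: x right, y down, z forward; pixel columns grow to the right and rows downward; lengths in m; the calibration is good to about 2 mm. A picture is of the moment at which its call begins: read the wrist's pose just before it. There is no depth.
A pose or a line that the arm cannot do raises arm.PlanningError and nothing moves.
- arm.sign_off(): hands the job in; it is judged then, once.
Trained networks look in the newest picture that a camera, given by its name, has taken for a name from the list of things; names that differ only in an ending like _2 or _b are one class to them, and where a whole thing is asked for, a point or a joint stands for the part that bears it (a point fixed in the world has none). Each returns a list of dicts, best first, with "score" (0 to 1); they miss things now and then, are a little off and sometimes report something else, mostly with a low value. They report only what shows in the picture. A call takes as long as a camera call.
- arm.search_frame(camera, target): "rect" ([left, top, right, bottom] in pixels, round what is visible of it).
- arm.landmark_of(camera, target): "at" ([column, row] in pixels: a listed point, or the origin of a listed thing).
Readings, each from a call of its own:
- arm.get_time(): time.
- arm.get_joint_positions(): joint angles.
- arm.get_qd(): joint speeds.
- arm.get_tau(): joint torques, N m.
- arm.get_eef_pos(): TCP position.
- arm.get_orientation(): TCP orientation.
- arm.get_contact_force(): force on the tool from outside, world axes, zero at the start.
- arm.get_moment(): the same for the moment, N m.
- arm.get_opening(): opening from 0.0 (shut) to 1.0 (fully open).
- arm.get_gripper_force(): force on a finger pad.
Only numpy, scipy, OpenCV 4.12 (cv2) and the standard library are available. Lean on these libraries where they do the work, as an engineer would, in place of code of your own. Each camera call takes 0.05 s, during which the arm holds its last target. There are 200 camera calls.

## Working session

There is one attempt and no reset: what is moved stays moved. The work goes in short steps, each a Python script; the robot and the scene stay as the last script left them, time stands still between calls to the robot, and variables do not carry over. Pictures are saved under pics/ and viewed, at most 14 in all, crops included, and the job is handed in when it is done.

```bash
mkdir -p pics
cat > h.py <<'E'
import numpy as np, cv2
from rig import arm
def ray(f,px,z):
    K=f["mtx"];E=f["extrinsics"]
    d=E[:3,:3]@np.linalg.solve(K,[px[0],px[1],1.]);o=E[:3,3]
    return o+d*(z-o[2])/d[2]
def proj(f,P):
    E=np.linalg.inv(f["extrinsics"]);c=E[:3,:3]@np.asarray(P)+E[:3,3];p=f["mtx"]@c
    return p[:2]/p[2]
def save(n,im): cv2.imwrite("pics/"+n,im[:,:,::-1])
E
python3 - <<'E'
from h import *
np.set_printoptions(precision=3,suppress=True)
Z=dict(marker_short=.009,marker_medium=.009,marker_long=.009,rest_short_seat=.032,rest_medium_seat=.032,rest_long_seat=.032,glue_stick=0,battery=0)
for c in("top","scene"):
    f=arm.grab_frame(c);save(c+"0.png",f["color"]);print(c,f["extrinsics"],f["mtx"][0])
    for n,z in Z.items():
        for L in arm.landmark_of(c,n)[:3]: print(n,round(L["score"],2),np.array(L["at"]),ray(f,L["at"],z))
        for L in arm.search_frame(c,n)[:2]: print("   rect",round(L["score"],2),np.array(L["rect"]))
print(arm.get_time())
E
```

```text
top [[ 0.001 -0.989  0.149  0.282]
 [-1.    -0.003 -0.016  0.119]
 [ 0.016 -0.149 -0.989  1.115]
 [ 0.     0.     0.     1.   ]] [501.357   0.    286.9  ]
marker_short 0.71 [380.9 179.3] [ 0.527 -0.112  0.009]
   rect 0.58 [365.1 178.  403.1 185.3]
marker_medium 0.81 [288.2 221.8] [0.429 0.098 0.009]
   rect 0.92 [265.3 219.6 308.9 232.5]
marker_long 0.85 [291.1 173.5] [0.539 0.091 0.009]
   rect 0.75 [259.8 166.6 320.9 187.4]
   rect 0.87 [361.6 210.6 410.7 233.2]
rest_medium_seat 0.57 [183.6 234.5] [0.398 0.325 0.032]
rest_medium_seat 0.21 [290.2 173.5] [0.534 0.094 0.032]
rest_long_seat 0.61 [182.4 193.7] [0.488 0.33  0.032]
rest_long_seat 0.27 [382.  178.7] [ 0.523 -0.109  0.032]
   rect 0.84 [144.1 186.9 224.3 205.8]
glue_stick 0.64 [234.5 183.1] [0.519 0.219 0.   ]
   rect 0.63 [226.6 167.5 237.9 188. ]
battery 0.48 [339.6 205. ] [ 0.469 -0.018  0.   ]
   rect 0.57 [329.1 203.  349.6 206.2]
scene [[ 0.802 -0.382  0.46   0.041]
 [-0.598 -0.521  0.609 -0.435]
 [ 0.007 -0.764 -0.646  0.593]
 [ 0.     0.     0.     1.   ]] [437.715   0.    284.394]
marker_short 0.82 [391.3 265.4] [ 0.516 -0.126  0.009]
   rect 0.63 [371.7 249.3 410.5 278.9]
marker_medium 0.93 [277.2 216.9] [0.428 0.101 0.009]
   rect 0.72 [261.1 200.4 293.2 241.2]
marker_long 0.66 [314.6 199.1] [0.526 0.1   0.009]
   rect 0.69 [259.6 203.3 293.3 238.1]
   rect 0.59 [299.1 182.6 337.3 220.7]
   rect 0.78 [320.6 255.9 381.  315.4]
rest_medium_seat 0.69 [209.3 162.2] [0.399 0.322 0.032]
rest_medium_seat 0.27 [281.7 178.2] [0.495 0.176 0.032]
   rect 0.94 [189.1 148.9 230.7 192.2]
rest_long_seat 0.58 [238.1 150.2] [0.478 0.326 0.032]
   rect 0.83 [216.7 135.3 268.7 179.6]
glue_stick 0.66 [279.7 174.6] [0.525 0.225 0.   ]
glue_stick 0.27 [274.7 217.9] [0.428 0.11  0.   ]
   rect 0.93 [273.6 145.3 286.6 181.7]
   rect 0.3 [375.9 247.  408.8 280.6]
battery 0.47 [335.1 246. ] [ 0.474 -0.023  0.   ]
   rect 0.54 [319.9 231.  343.4 251.8]
1.7
```

View pics/top0.png

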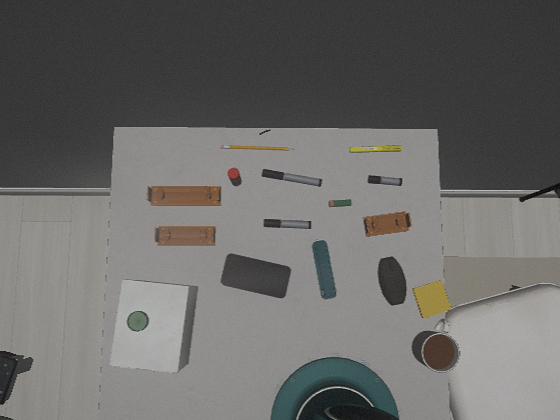

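View pics/scene0.png

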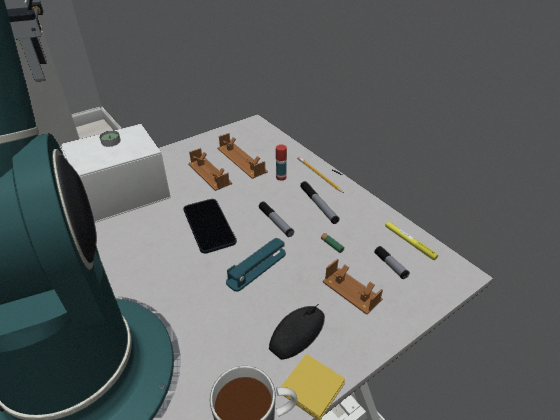

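The three markers sit in the top view at about (292,178), (287,224) and (385,181). The long, medium and short rests are at (185,196), (185,236) and (387,223). The glue stick is at (234,177) and the green battery at (340,203). The next step is to segment these, then hover for a wrist view.

```bash
cat >> h.py <<'E'
def down(yaw):  # yaw = direction of the pen axis; fingers close across it
    x=np.array([np.cos(yaw),np.sin(yaw),0.]);z=np.array([0,0,-1.]);return np.c_[x,np.cross(z,x),z]
def wrist():
    T=np.eye(4);T[:3,:3]=arm.get_orientation();T[:3,3]=arm.get_eef_pos()
    f=arm.grab_frame("wrist");f["extrinsics"]=T@f["hand_eye"];return f
def seg(f,kind,minarea):
    """blobs -> list of (centre, length, width, yaw) on plane z"""
    hsv=cv2.cvtColor(cv2.GaussianBlur(f["color"],(3,3),0),cv2.COLOR_RGB2HSV).astype(int);h,s,v=hsv[...,0],hsv[...,1],hsv[...,2]
    m=((h<18)&(s>90)&(v>40)) if kind=="rest" else ((s<80)&(v<128))
    m=cv2.morphologyEx(m.astype(np.uint8),cv2.MORPH_CLOSE,np.ones((3,3)))
    out=[];z=.005 if kind=="rest" else .009
    for c in cv2.findContours(m,cv2.RETR_EXTERNAL,cv2.CHAIN_APPROX_NONE)[0]:
        if cv2.contourArea(c)<minarea: continue
        P=np.array([ray(f,p[0],z)[:2] for p in c],np.float32)
        (cx,cy),(a,b),t=cv2.minAreaRect(P*1000)
        if a<b: a,b,t=b,a,t+90
        out.append(np.round([cx/1000,cy/1000,a/1000,b/1000,np.radians((t+90)%180-90)],3))
    return out
E
python3 - <<'E'
from h import *
f=arm.grab_frame("top")
for k in("rest","marker"):
    for o in seg(f,k,40):
        if .2<o[0]<.7 and -.25<o[1]<.45 and o[3]<.07:print(k,o)
c=f["color"];print(c[200,240],c[181,372],c[181,395])
def ok(p,y):
    return arm.ik(p,down(y))
for p,y in (((.43,.1,.26),1.6),((.43,.1,.26),-1.6),((.53,.09,.003),1.4),((.53,.09,.003),-1.7),((.48,.33,.026),1.57),((.48,.33,.026),-1.57),((.43,-.13,.026),-1.6),((.43,-.13,.026),1.6)):print(p,y,ok(p,y))
arm.move_to((.45,.1,.30),down(1.57 if ok((.45,.1,.30),1.57) is not None and abs(ok((.45,.1,.30),1.57)[6])<abs(ok((.45,.1,.3),-1.57)[6]) else -1.57))
print(arm.get_joint_positions(),arm.get_time())
f=wrist();save("w1.png",f["color"]);print(f["hand_eye"])
for k in("rest","marker"):
    for o in seg(f,k,300):print(k,o)
print(arm.get_time())
E
```

```text
rest [ 0.399  0.323  0.121  0.038 -1.568]
rest [ 0.427 -0.124  0.101  0.042 -1.433]
rest [ 0.489  0.328  0.151  0.039 -1.567]
rest [0.54  0.222 0.025 0.023 0.785]
marker [ 0.214  0.422  0.044  0.043 -0.768]
marker [ 0.301 -0.129  0.107  0.062  0.239]
marker [0.325 0.02  0.131 0.037 0.179]
marker [0.4   0.387 0.033 0.009 0.039]
marker [0.425 0.101 0.108 0.021 1.525]
marker [ 0.473 -0.017  0.053  0.016 -1.514]
marker [0.491 0.409 0.037 0.009 0.041]
marker [ 0.525 -0.12   0.08   0.022  1.494]
marker [ 0.523  0.215  0.027  0.026 -1.175]
marker [0.531 0.091 0.139 0.022 1.406]
[144 141 143] [42 42 43] [113 115 120]
(0.43, 0.1, 0.26) 1.6 [-0.8592647   0.01546345  0.57214125  1.9911978  -0.00922508  1.13740997
 -0.25410007]
(0.43, 0.1, 0.26) -1.6 [-0.59243525  0.02066257  0.29998044  1.98425617 -0.00672678  1.13760503
  2.82269763]
(0.53, 0.09, 0.003) 1.4 [-0.64038467  0.61223481  0.5253785   1.98151032 -0.48137183  0.67198683
  0.01985983]
(0.53, 0.09, 0.003) -1.7 [-0.18878841  0.54845802 -0.04538699  1.96627772  0.04029009  0.62770107
  2.75224721]
(0.48, 0.33, 0.026) 1.57 [-0.91022584  0.
[... 399 characters left out ...]
04362649]
[-0.85672402  0.0239556   0.5842395   1.89268704 -0.01367925  1.22931308
 -0.2667632 ] 3.85
[[-7.53093289e-05 -9.69346051e-01 -2.45699468e-01  7.09282005e-02]
 [ 9.99999493e-01 -3.19700810e-04  9.54790130e-04  8.17602097e-04]
 [-1.00407236e-03 -2.45699272e-01  9.69345583e-01 -1.79586437e-01]
 [ 0.00000000e+00  0.00000000e+00  0.00000000e+00  1.00000000e+00]]
rest [ 0.424 -0.098  0.051  0.042 -1.449]
rest [ 0.489  0.305  0.106  0.042 -1.57 ]
rest [ 0.399  0.31   0.096  0.042 -1.568]
marker [0.426 0.1   0.106 0.018 1.536]
marker [0.531 0.09  0.137 0.018 1.4  ]
marker [0.313 0.17  0.145 0.072 1.35 ]
marker [ 0.448 -0.019  1.148  0.752  0.   ]
marker [0.173 0.326 0.246 0.06  0.001]
3.9
```

View pics/w1.png

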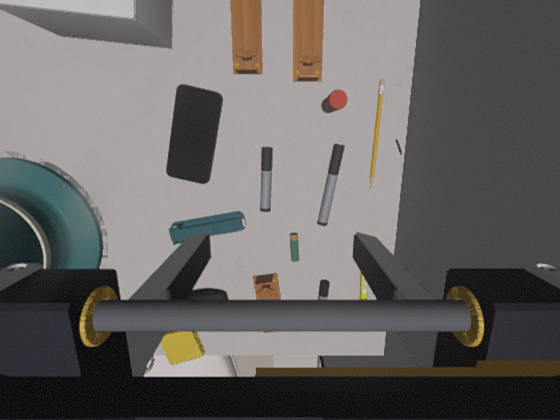

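The wrist view at z=0.30 shows the medium marker at (266,180), the long marker at (331,185) and the near ends of both rests at the top. Its measurements agree with the top camera to about 1 mm. Next I'll pick the medium marker, and check the rest centres on the way.

```bash
cat >> h.py <<'E'
def pick(x,y,yaw,v=.25):
    R=down(yaw)
    arm.gripper_to(.5)
    arm.move_straight((x,y,.12),R,v)
    arm.move_straight((x,y,.003),None,.15)
    arm.gripper_to(0)
    print("grip",arm.get_opening()*94,arm.get_gripper_force())
    arm.move_straight((x,y,.15),None,.2)
def place(x,y,yaw,v=.25):
    arm.move_straight((x,y,.15),down(yaw),v)
    arm.move_straight((x,y,.045),None,.2)
    arm.move_straight((x,y,.0275),None,.05)
    print("F",np.round(arm.get_contact_force(),1))
    arm.gripper_to(.4)
    arm.hold(.2)
    arm.move_straight((x,y,.15),None,.2)
    print("t",arm.get_time())
E
python3 - <<'E'
from h import *
pick(.426,.100,1.531)
arm.move_straight((.43,.25,.22),down(1.571),.25)
f=wrist();save("w2.png",f["color"])
for o in seg(f,"rest",300):print(o)
print(arm.get_time())
E
```

```text
grip 17.44937397733028 30.001220405101776
[ 0.543  0.197  0.039  0.028 -1.029]
[ 0.399  0.326  0.134  0.042 -1.567]
[ 0.489  0.331  0.167  0.042 -1.568]
8.8917
```

View pics/w2.png

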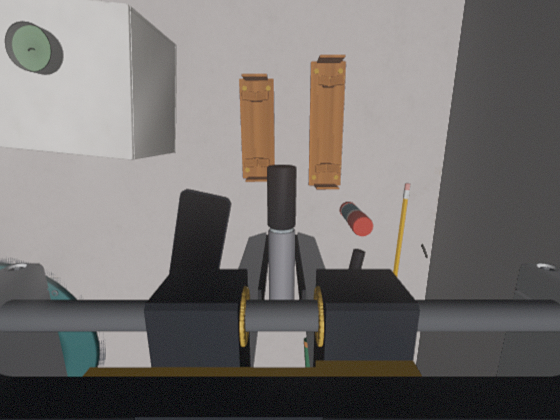

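The marker is held straight, and the rest centres measure (0.399, 0.326) and (0.489, 0.331). The white box is close to the medium rest, so I'll measure its face and height against the gripper body first.

Run:
```python
from h import *
import scipy.optimize as so
np.set_printoptions(precision=3,suppress=True)
f=wrist()
for px in((176,157),(176,43)):print("base",ray(f,px,0))
for z in(.08,.1,.12,.14,.16):print(z,ray(f,(132,152),z),ray(f,(130,10),z))
t=arm.grab_frame("top")
print("topcam base",ray(t,(197,287),0))
for z in(.08,.1,.12,.14,.16):print(z,ray(t,(188,286),z),ray(t,(178,373),z))
```

```text
base [0.288 0.289 0.   ]
base [0.301 0.429 0.   ]
0.08 [0.27  0.301 0.08 ] [0.285 0.436 0.08 ]
0.1 [0.28  0.302 0.1  ] [0.294 0.428 0.1  ]
0.12 [0.29  0.303 0.12 ] [0.303 0.421 0.12 ]
0.14 [0.3   0.304 0.14 ] [0.313 0.414 0.14 ]
0.16 [0.31  0.305 0.16 ] [0.322 0.406 0.16 ]
topcam base [0.286 0.298 0.   ]
0.08 [0.287 0.303 0.08 ] [0.116 0.318 0.08 ]
0.1 [0.287 0.3   0.1  ] [0.12  0.314 0.1  ]
0.12 [0.287 0.296 0.12 ] [0.123 0.31  0.12 ]
0.14 [0.287 0.293 0.14 ] [0.126 0.306 0.14 ]
0.16 [0.287 0.289 0.16 ] [0.129 0.302 0.16 ]
```

The box is about 0.115 m high with its face at x ≤ 0.30. The body stays at x ≥ 0.31 and z ≥ 0.124, so it clears. Next I'll place the medium marker, then move the long one.

Run:
```python
from h import *
place(.399,.326,1.571)
arm.move_straight((.47,.05,.26),down(1.45),.3)
f=wrist();save("w3.png",f["color"])
for o in seg(f,"marker",300)+seg(f,"rest",300):
    if o[3]<.07 :print(o)
```

```text
F [-0.6 -0.8 -1.2]
t 12.25
[0.531 0.09  0.135 0.018 1.4  ]
[ 0.211  0.312  0.161  0.023 -0.119]
[ 0.426 -0.11   0.076  0.043 -1.426]
[0.533 0.233 0.033 0.027 1.468]
[ 0.489  0.273  0.043  0.042 -1.569]
[0.4   0.283 0.043 0.042 1.558]
```

View pics/w3.png

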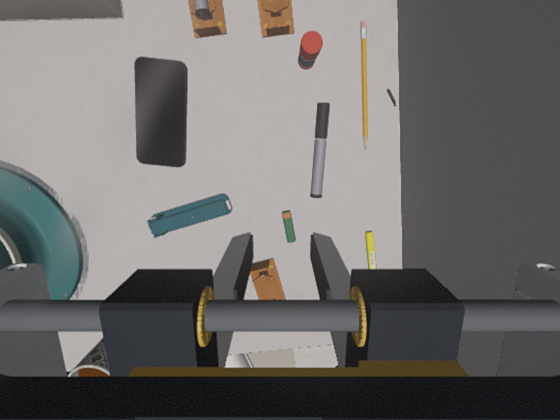

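The medium marker's end shows in its rest at (204,8), and the long marker is unmoved at (320,150). Next: pick and place the long marker, then look at both rests and the short marker.

Run:
```python
from h import *
pick(.531,.090,1.400)
place(.489,.331,1.572)
arm.move_straight((.45,.24,.25),None,.3)
f=wrist();save("w4.png",f["color"])
q=arm.ik((.46,-.2,.26),down(1.6));print(q)
arm.move_to((.46,-.2,.26),down(1.6))
f=wrist();save("w5.png",f["color"])
for o in seg(f,"marker",300)+seg(f,"rest",300):
    if o[3]<.07 :print(o)
print(arm.get_time())
```

```text
grip 17.070002503423822 30.00100314617157
F [ 0.9  0.3 -0.2]
t 20.8333
[-0.62350806  0.26769357  1.15333076  1.87358493 -0.26569074  1.17024334
  0.65113517]
[ 0.077 -0.224  0.084  0.055 -1.376]
[ 0.302 -0.131  0.108  0.056  0.186]
[ 0.525 -0.119  0.076  0.018  1.485]
[0.325 0.017 0.131 0.042 0.091]
[ 0.113 -0.058  0.191  0.05   1.048]
[ 0.099 -0.22   0.066  0.066 -0.592]
[ 0.427 -0.119  0.101  0.042 -1.43 ]
23.1667
```

View pics/w4.png

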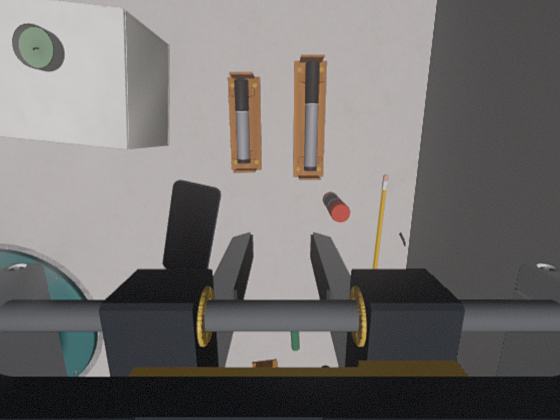

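View pics/w5.png

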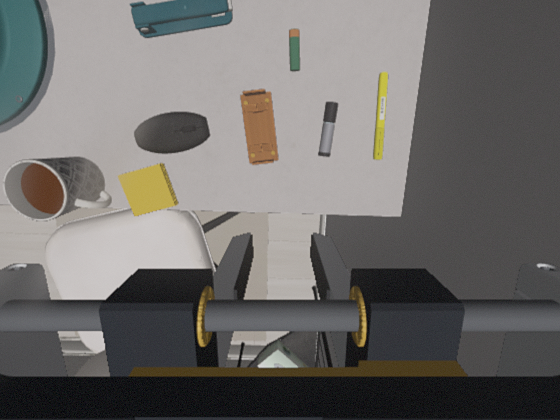

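Both markers lie in their notches, at (242,122) and (312,115). The short marker measures (0.525, -0.119) and its rest (0.427, -0.121) with yaw 1.71.

Run:
```python
from h import *
pick(.525,-.119,1.485)
place(.427,-.121,1.710)
arm.move_straight((.46,-.2,.26),None,.3)
f=wrist();save("w6.png",f["color"])
for o in seg(f,"marker",300)+seg(f,"rest",300):
    if o[3]<.07 and o[0]>.35:print(o)
print(arm.get_time())
f=arm.grab_frame("scene");save("s6.png",f["color"])
```

```text
grip 17.216144680242145 30.000451505184174
F [ 0.1  0.  -1.1]
t 30.0083
[ 0.426 -0.12   0.078  0.017 -1.441]
[ 0.473 -0.022  0.042  0.013 -1.505]
[ 0.426 -0.119  0.101  0.041 -1.434]
30.675
```

View pics/w6.png

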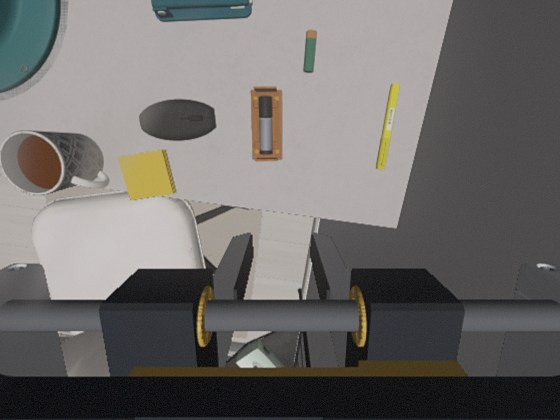

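View pics/s6.png

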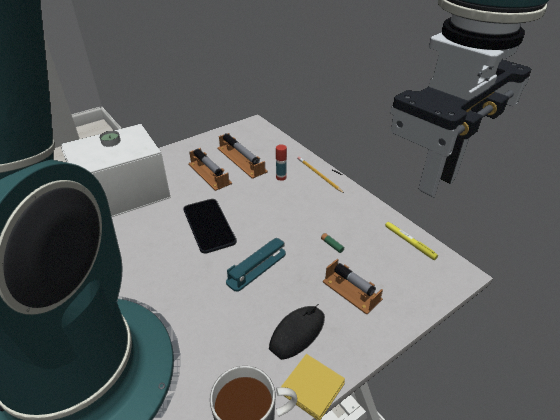

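All three markers lie level in their own rests: short at (353,278), medium at (208,163) and long at (240,150) in the scene view. The glue stick and battery haven't moved, so I'm handing in.

```bash
python3 -c "
from rig import arm
print(arm.sign_off())"
```

```text
the job is handed in; nothing more can be done
None
```

The job is handed in at about 31 s: the final pictures show each marker lying in the notches of its own rest and the glue stick and battery where they were; the hand-in call did not return a verdict.

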